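# Shift the bench shaker into the green gear

## Task

Change the shaker's gear: push its red-knobbed lever out of the middle lane, along the cross slot and fully home into the slot with the green dot, without running it into a slot with another dot on the way. Only push the lever, do not pull its knob up, and leave the jars, cups, bottle, lid and carton as they stand. Finish with the hand clear of everything.

Things in the scene. Friction and masses are not known exactly. Their poses are not given: they have to be found in the camera images.
- shaker: White geared bench shaker, fixed to the bench. Origin on the bench straight below the middle of its gear gate; x axis points from its front (display, green switch; towards the robot) to the platform at its back, y axis to the left seen from the front. Housing: x -85 to +225 mm, y -120 to +120 mm, top 104 mm above the bench. Nothing but the lever stands above the gate.
- gate_mid (a point): Middle of the gear gate, on top of its 116 x 116 mm steel plate, 110 mm above the bench. Three lanes run along the shaker's x, at y = -30, 0 and +30 mm, each 14 mm wide, x -30 to +30 mm. One cross slot, 18 mm wide, joins them at x = 0: an H with an extra middle bar. Each outer lane has a slot (half lane) at either end; elsewhere is solid steel.
- knob (a point): Centre of the 40 mm red ball on the gear lever. The 10 mm stem tilts both ways about a point 20 mm above the bench under the gate's middle; the ball is 155 mm up the stem from there (175 mm above the bench when upright). Black 22 mm collar under the ball. The lever stays where left; 2 to 3 N at the ball moves it; it stops solidly at the gate's walls. It starts somewhere along the middle lane.
- gate_shift (a joint): Lever tilt along the lanes, rad: 0 in the cross slot, positive towards the shaker's +x. About +0.265 or -0.265 hard against the end of an outer lane. The lever can go sideways only within about 0.04 of 0.
- gate_cross (a joint): Lever tilt along the cross slot, rad: 0 in the middle lane, positive towards the shaker's +y. About +0.33 or -0.33 in an outer lane; about 0.35 pressed against the cross slot's outer end, from where it can be pushed into either end of that outer lane.
- knob_lift (a joint): How far the ball is pulled up along its stem, m: 0 when down, held down by a spring (10 N to start, then 1 N per mm), 14 mm at most. Leave it down.
- green_dot: Green disc, 20 mm across, 2 mm thick, flat on the gate plate just beyond the end of the wanted slot, in line with its lane: 43 mm before or behind and 30 mm left or right of the gate's middle, along the shaker's axes. Yellow, blue and white dots mark the other three outer slot ends; which is where varies. Origin: centre of its underside, 110 mm above the bench.
- jar_a: Sample jar, white cap, 40 mm diameter, 48 mm tall, on the shaker's platform (108 mm above the bench), about 152 mm behind the gate. Loose bystander, leave alone; origin at the centre of its underside.
- jar_b: The same jar with an orange cap, beside it. Loose bystander, leave alone; origin at the centre of its underside.
- brown_bottle: Brown reagent bottle, 60 mm diameter, 125 mm tall, on the bench to the shaker's left. Loose bystander, leave alone; origin at the centre of its underside.
- cup_a: Clear sample cup, 56 mm rim, 60 mm tall, on the bench to the shaker's right. Loose bystander, leave alone; origin at the centre of its underside.
- cup_b: White sample cup, 56 mm rim, 60 mm tall, on the bench to the shaker's right. Loose bystander, leave alone; origin at the centre of its underside.
- carton: Small cardboard box, 60 x 45 x 70 mm tall, on the bench to the shaker's right. Loose bystander, leave alone; origin at the centre of its underside.
- jar_lid: White lid, 60 mm diameter, 14 mm thick, lying on the bench to the shaker's left. Loose bystander, leave alone; origin at the centre of its underside.

How it is judged:
At the end, for the whole second after the job is handed in: The lever rests in the outer-lane slot with the green dot, within about 4 mm of the slot's end at the plate (tilt along the lane beyond 0.225 rad, across beyond 0.27 rad, knob's centre within 45 mm of the green dot horizontally), knob down (under 4 mm), lever still ((value of joint gate_cross above 0.27 rad or value of joint gate_cross below -0.27 rad) and (value of joint gate_shift above 0.225 rad or value of joint gate_shift below -0.225 rad) and horizontal distance between knob and green_dot below 0.045 m and value of joint knob_lift below 0.004 m and velocity of joint gate_shift between -0.05 and 0.05 rad/s); the robot touches nothing.
It fails at once if the lever is run into a slot with another dot ((value of joint gate_cross above 0.25 rad or value of joint gate_cross below -0.25 rad) and (value of joint gate_shift above 0.15 rad or value of joint gate_shift below -0.15 rad) and horizontal distance between knob and green_dot above 0.055 m).
It fails at once if the knob is pulled up on its stem (value of joint knob_lift above 0.006 m).
It fails at once if a jar, cup, bottle, lid or carton is shoved, lifted or knocked over (distance of any of jar_a, jar_b, brown_bottle, cup_a, cup_b, carton, jar_lid from where it was at the start of the episode above 0.02 m or angle between any of jar_a, jar_b, brown_bottle, cup_a, cup_b, carton, jar_lid's own z axis and vertical above 0.35 rad).
It also fails if it takes over 70 s, if anything falls off the work surface, if the arm or the gripper's body presses on something with over 40 N, if the wrist force passes 120 N, or if a joint passes its speed limit or range.

## Robot

A 6-joint arm with a two-finger parallel gripper is mounted at the origin on the work surface. World frame = base frame: x ahead of the robot, y to its left, z up, the work surface at z = 0. Lengths are in m, angles in rad, forces in N, time in s.
With the tool pointing down it reaches from about 0.3 to 0.75 m from the base axis. Payload 8.5 kg.
Tool frame: the origin (TCP) lies between the finger pads; the fingertips stand 8 mm ahead of it and the grasp point (between the pads) lies 11 mm behind it (manip.tip_reach is the distance from the TCP to the fingertips, in m); z points along the fingers, y is the line along which they close (so a half turn about z gives the same grasp; the last joint's range is limited). The gripper opens to 88 mm and grips with 3 to 60 N. Pads are 18 mm wide; open, the fingers measure 123 mm over their backs; the gripper's body (75 mm by 187 mm) begins 45 mm behind the grasp point.
Start: joints at [-1.494, 0.381, 1.297, -0, 1.464, -0.215], TCP at [0.158, -0.527, 0.223] pointing down, gripper open.
Joint ranges: [-3.11, 3.11], [-0.89, 2.33], [0.22, 2.48], [-1.42, 4.56], [0.17, 2.85], [-2.88, 2.88]. Speed limits (rad/s): [2.39, 2.39, 3.14, 3.14, 3.14, 3.14].

## Interface

Orientations are given as a unit quaternion [w, x, y, z].
In Python, from workcell import manip gives the robot as it stands. The module is installed in compiled form; this text tells all that it offers.
- The arm moves only by the shell command python3 -m crank 'ROWS' [FORCE]. ROWS is JSON, one flat list of numbers, 7 for each row, row after row: the turn, a rotation vector about the tool's x, y, z in degrees, then the shift along the tool's x, y, z in mm, then the finger opening in mm, from 0 to 88.1. In form: [ax, ay, az, dx, dy, dz, claw, ax, ay, az, dx, dy, dz, claw, ...]. A call has exactly 5 rows; each row is the pose to reach, as a shift and turn from the pose commanded when the call began, along the tool's axes at that moment; what a row does not reach only later rows make up. A row lasts 1/12 s, in which the tool goes at most 41.7 mm and 7.16 degrees, less where a joint would pass 70% of its speed; a pose out of reach is approached as far as the arm can. A call with a gripper value outside its range is refused whole. The fingers move at their own pace and stop on an object; FORCE is the grip in N (left out, the last holds). Time passes only in rows, so rows that repeat a pose let the fingers close, or fill a call up. It gives the time, the measured TCP pose, the force, the opening and the grip force at its end, in the units of the state.
- manip.state(): the state, without advancing time (a new reading comes with each control period).
- manip.camera(name): name is "side" or "top" or "wrist"; returns (picture, depth): 480x640x3 uint8, red, green, blue; 480x640 float32, m along the optical axis (not along the pixel's ray), 0 where there is no reading.
- manip.get_calibration(name): a dict with "fov_y" (degrees; the focal length in pixels is half the picture's height over the tangent of half this angle, whatever the lens; pixels are square), "cx", "cy" (the principal point, pixels), "R" (3x3) and "t" (3): a world point X has camera coordinates R X + t; the wrist camera has in their place "mount" (4x4, takes a point from camera to tool coordinates, whose origin is the TCP and whose axes are the flange's). Camera axes: x right, y down, z forward; pixel columns grow to the right and rows downward; lengths in m; the calibration is good to about 2 mm. A picture is of the moment at which its call begins: read the wrist's pose just before it. get_calibration takes no time and is no camera call.
- manip.hand_in(): hands the job in; it is judged then, once.
The state is a dict: "time": time; "joint_pos": joint angles; "qvel": joint speeds; "joint_efforts": joint torques, N m; "tcp_pos": TCP position; "orientation": TCP orientation; "ft_force": force on the tool from outside, world axes, zero at the start; "moment": the same for the moment, N m; "finger_gap": finger opening in m; "grasp_force": force on a finger pad.
Only numpy, scipy, OpenCV 4.12 (cv2) and the standard library are available. Lean on these libraries where they do the work, as an engineer would, in place of code of your own. Each camera call takes 0.05 s, during which the arm holds its last target. There are 200 camera calls.

## Working session

There is one attempt and no reset: what is moved stays moved. The work goes in short steps, Python scripts to look and compute and a shell command to move; the robot and the scene stay as the last step left them, time stands still between calls to the robot, and variables do not carry over. Pictures are saved under pics/ and viewed, at most 10 in all, crops included, and the job is handed in when it is done.

```bash
mkdir -p pics; cat > h.py <<'E'
from workcell import manip
import numpy as np, cv2
from scipy.spatial.transform import Rotation as Ro
def cal(n):
    c=manip.get_calibration(n); f=240/np.tan(np.radians(c["fov_y"])/2); return c,f
def px2w(n,u,v,d):
    c,f=cal(n); p=np.array([(u-c["cx"])/f*d,(v-c["cy"])/f*d,d]); return np.array(c["R"]).T@(p-np.array(c["t"]))
def ray_z(n,u,v,z):
    a=px2w(n,u,v,1.); o=px2w(n,u,v,0.); return o+(a-o)*(z-o[2])/(a-o)[2]
E
python3 - <<'E'
from h import *
for n in("top","side"):
    p,d=manip.camera(n); cv2.imwrite(f"pics/{n}0.png",p[:,:,::-1]); np.save(n+".npy",d)
    c,f=cal(n); print(n,f,c["cx"],c["cy"],-np.array(c["R"]).T@np.array(c["t"]))
s=manip.state(); print(s["tcp_pos"],s["orientation"],s["finger_gap"],s["ft_force"],s["time"])
print(Ro.from_quat(s["orientation"],scalar_first=True).as_matrix().round(3))
E
```

```text
top 517.8943085031344 320.38238936528285 233.95870654579414 [0.46637633 0.04828333 1.02496486]
side 460.5152863717869 323.62821116413016 237.13057907053107 [0.31711482 0.68877867 0.73883033]
[ 0.15821583 -0.52649196  0.22223527] [-5.96653618e-04  9.89375979e-01  1.45378169e-01  6.78270757e-05] 0.08826307910685112 [ 0.40383061  0.8012987  -0.44917122] 0.1
[[ 0.958  0.288 -0.   ]
 [ 0.288 -0.958  0.001]
 [ 0.    -0.001 -1.   ]]
```

View pics/top0.png

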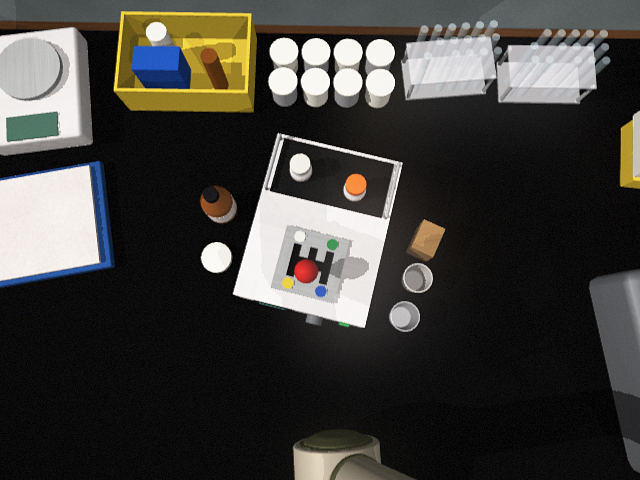

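View pics/side0.png

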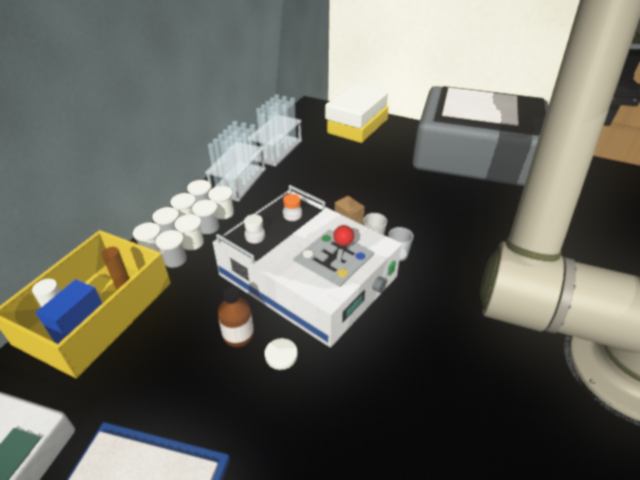

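The top view shows the red ball at about (306,271). The dots are green at (333,244) back right, white at (300,236), yellow at (288,283) and blue at (320,291). I'll refine these with an enlarged crop.

```bash
python3 - <<'E'
from h import *
p=cv2.imread("pics/top0.png"); c=p[215:315,250:385]
cv2.imwrite("pics/crop0.png",cv2.resize(c,None,fx=5.5,fy=5.5,interpolation=cv2.INTER_CUBIC))
hsv=cv2.cvtColor(p,cv2.COLOR_BGR2HSV); m=np.zeros(p.shape[:2],np.uint8); m[220:310,270:385]=1
D=np.load("top.npy"); P={}
for n,lo,hi in(("green",(45,100,50),(90,255,255)),("yellow",(20,120,80),(35,255,255)),("blue",(105,120,60),(130,255,255)),("red",(0,170,80),(8,255,255)),("red2",(172,170,80),(180,255,255))):
    v,u=np.nonzero(cv2.inRange(hsv,lo,hi)*m); 
    if len(u)<5: print(n,len(u));continue
    P[n]=ray_z("top",u.mean(),v.mean(),.112); print(n,len(u),u.mean(),v.mean(),P[n].round(4),D[int(v.mean()),int(u.mean())], px2w("top",u.mean(),v.mean(),D[int(v.mean()),int(u.mean())]).round(4))
o=P["yellow"]+(P["green"]-P["yellow"])/2
# yaw from green-blue (x axis)
x=(P["green"]-P["blue"]);y=P["yellow"]-P["blue"]
print("mid",o,np.degrees(np.arctan2(x[1],x[0])),np.degrees(np.arctan2(y[1],y[0]))-90,np.linalg.norm(x),np.linalg.norm(y))
E
```

```text
green 114 319.1929824561403 258.4035087719298 [0.5906 0.0541 0.112 ] 0.9231273 [0.591  0.0541 0.1093]
yellow 95 287.13684210526316 282.5473684210526 [0.5467 0.1097 0.112 ] 0.9126643 [0.5467 0.1097 0.112 ]
blue 95 320.22105263157897 290.89473684210526 [0.5331 0.0512 0.112 ] 0.90820616 [0.533  0.0512 0.1137]
red 419 305.11933174224345 270.5942720763723 [0.5684 0.0785 0.112 ] 0.83563316 [0.5594 0.0759 0.1925]
red2 2
mid [0.56867733 0.08189462 0.112     ] 2.879156133171015 -13.063408695937397 0.05757851983658181 0.06012110988190849
```

View pics/crop0.png

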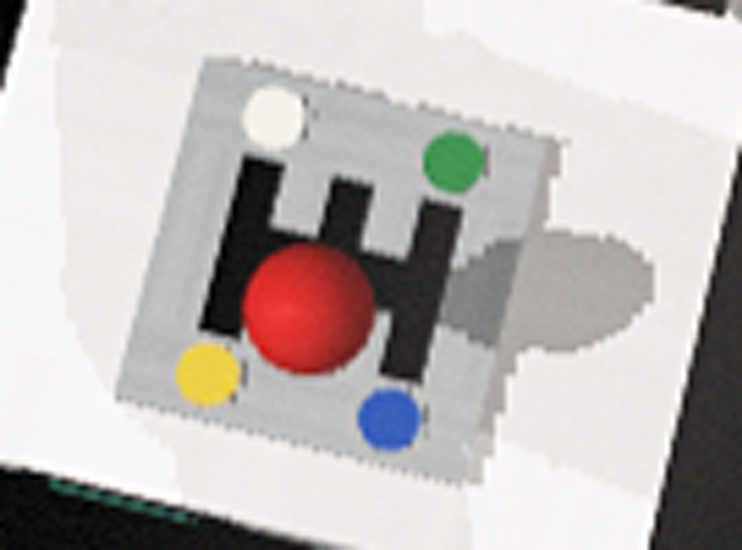

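Green is the back-right slot (+x, −y), and the lever sits in the middle lane about 20 mm towards −x. The gate middle is near (0.581, 0.070) with yaw about −13.5°. I'll travel at the current height to a point in front of the ball, closing the fingers and aligning the tool x axis with the shaker's x on the way.

```bash
cat >> h.py <<'E'
M=np.array([.581,.070]); YAW=np.radians(-13.5)
X=np.array([np.cos(YAW),np.sin(YAW)]); Y=np.array([-X[1],X[0]])
def go(x,y,z):
    "shaker mm target (TCP) -> tool shift mm, az deg"
    s=manip.state(); R=Ro.from_quat(s["orientation"],scalar_first=True).as_matrix(); p=np.array(s["tcp_pos"])
    t=np.array([*(M+X*x/1e3+Y*y/1e3),z/1e3]); W=np.array([[X[0],-Y[0],0],[X[1],-Y[1],0],[0,0,-1]])
    r=p[:2]-M
    print("at",(r@X*1e3).round(1),(r@Y*1e3).round(1),(p[2]*1e3).round(1),"shift",(R.T@(t-p)*1e3).round(1),"rot",np.degrees(Ro.from_matrix(R.T@W).as_rotvec()).round(2),"F",np.array(s["ft_force"]).round(1),"t",s["time"],"j6",round(s["joint_pos"][5],2))
E
python3 -m crank '[0,0,6,30,-28,0,0, 0,0,12,60,-56,0,0, 0,0,18,90,-84,0,0, 0,0,24,120,-112,0,0, 0,0,30,150,-140,0,0]' 20
python3 -c "from h import *; go(-75,0,223)"
```

```text
time: 0.52
tcp_pos: [0.262, -0.3475, 0.2225]
orientation: [-0.0, 0.993, -0.119, -0.0]
ft_force: [1.3, -0.8, -0.5]
finger_gap: 0.0569
grasp_force: 0.0
at -212.7 -480.5 222.5 shift [ 1.368e+02 -4.807e+02 -3.000e-01] rot [-0.03  0.02 -0.11] F [ 1.3 -0.8 -0.5] t 0.5167 j6 0.61
```

```bash
python3 -m crank '[0,0,0,11,-39,0,0, 0,0,0,22,-78,0,0, 0,0,0,33,-117,0,0, 0,0,0,44,-156,0,0, 0,0,0,55,-195,0,0]' 
python3 -m crank '[0,0,0,11,-39,0,0, 0,0,0,22,-78,0,0, 0,0,0,33,-117,0,0, 0,0,0,44,-156,0,0, 0,0,0,55,-195,0,0]' >/dev/null
python3 -c "from h import *; go(-75,0,223)"
```

```text
time: 0.93
tcp_pos: [0.3603, -0.1704, 0.2227]
orientation: [-0.0, 0.993, -0.116, -0.0]
ft_force: [1.2, 0.2, -0.4]
finger_gap: 0.0236
grasp_force: 0.0
at -104.3 -89.8 222.7 shift [ 29.6 -89.7  -0.4] rot [0.   0.01 0.23] F [ 0.4 -0.7  0.2] t 1.35 j6 1.56
```

```bash
python3 -m crank '[0,0,0,12,-35,0,0, 0,0,0,24,-70,0,0, 0,0,0,30,-90,0,0, 0,0,0,30,-90,0,0, 0,0,0,30,-90,0,0]'
python3 - <<'E'
from h import *
go(-75,0,158)
p,d=manip.camera("wrist"); q,e=manip.camera("top")
a=cv2.resize(p,(400,300)); b=cv2.resize(q[190:340,230:430],(400,300),interpolation=cv2.INTER_CUBIC)
cv2.imwrite("pics/w1.png",np.hstack([a,b])[:,:,::-1])
E
```

```text
time: 1.77
tcp_pos: [0.508, 0.0862, 0.2221]
orientation: [0.0, 0.993, -0.115, -0.001]
ft_force: [-0.2, -1.0, 0.1]
finger_gap: 0.0004
grasp_force: 0.0
at -74.8 -1.3 222.1 shift [-0.2 -1.3 64.1] rot [0.02 0.07 0.34] F [-0.2 -1.   0.1] t 1.7667 j6 1.74
```

View pics/w1.png

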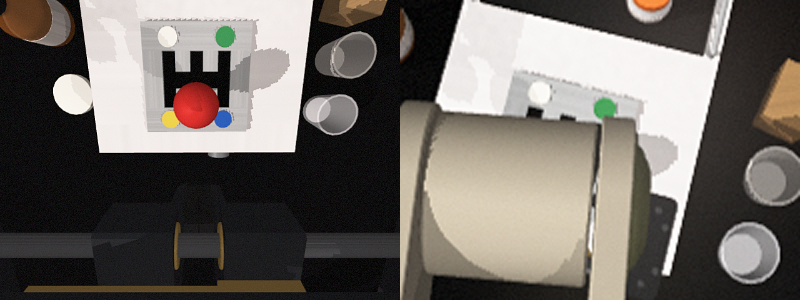

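The wrist picture (left half) shows the gate square to the tool, with white at (168,37), green (225,36), yellow (170,119) and the ball at (196,105). I'll check the middle from this view.

```bash
cat >> h.py <<'E'
def wray(u,v,z,s=None):
    c,f=cal("wrist"); s=s or manip.state(); T=np.eye(4); T[:3,:3]=Ro.from_quat(s["orientation"],scalar_first=True).as_matrix(); T[:3,3]=s["tcp_pos"]
    G=T@np.array(c["mount"]); o=G[:3,3]; r=G[:3,:3]@[(u-c["cx"])/f,(v-c["cy"])/f,1]; return o+r*(z-o[2])/r[2]
def sh(p): r=p[:2]-M; return np.array([r@X,r@Y])*1e3
E
python3 - <<'E'
from h import *
for n,(u,v),z in(("w",(168,37),.112),("g",(225,36),.112),("y",(170,119),.112),("b",(223,118),.112),("ball",(196,105),.173)): print(n,sh(wray(u*1.6,v*1.6,z)).round(1))
c,f=cal("wrist"); print(np.array(c["mount"]).round(3),f)
E
```

```text
w [42.4 29.3]
g [ 43.5 -30. ]
y [-43.1  29.9]
b [-41.7 -30.8]
ball [-21.   -0.5]
[[ 0.    -0.956 -0.295  0.075]
 [ 1.     0.001 -0.001  0.001]
 [ 0.001 -0.295  0.956 -0.162]
 [ 0.     0.     0.     1.   ]] 380.85065409663036
```

```bash
python3 -m crank '[0,0,0,0,-1,30,0, 0,0,0,0,-1,64,0, 0,0,0,0,-1,64,0, 0,0,0,8,-1,64,0, 0,0,0,16,-1,64,0]'
python3 -m crank '[0,0,0,2,0,0,0, 0,0,0,4,0,0,0, 0,0,0,6,0,0,0, 0,0,0,8,0,0,0, 0,0,0,10,0,0,0]'
python3 -c "from h import *; go(-30,0,158)"
```

```text
time: 2.28
tcp_pos: [0.5252, 0.082, 0.1607]
orientation: [-0.0, 0.993, -0.116, 0.001]
ft_force: [0.3, 0.7, 1.1]
finger_gap: 0.0002
grasp_force: 0.0
time: 2.7
tcp_pos: [0.5338, 0.0805, 0.1591]
orientation: [-0.0, 0.993, -0.116, 0.0]
ft_force: [-1.9, 0.9, 1.0]
finger_gap: 0.0006
grasp_force: 0.9
at -48.4 -0.8 159.1 shift [18.4 -0.7  1.1] rot [-0.01 -0.01  0.23] F [-1.9  0.9  1. ] t 2.7 j6 1.73
```

```bash
python3 -m crank '[0,0,0,3,-1,0,0, 0,0,0,7,-1,0,0, 0,0,0,11,-1,0,0, 0,0,0,15,-1,0,0, 0,0,0,15,-1,0,0]'
python3 - <<'E'
from h import *
go(-30,0,158)
s=manip.state(); p,d=manip.camera("wrist"); cv2.imwrite("pics/w2.png",p[:,:,::-1])
h=cv2.cvtColor(p,cv2.COLOR_RGB2HSV); m=cv2.inRange(h,(0,170,80),(8,255,255))
n,l,st,c=cv2.connectedComponentsWithStats(m); i=1+st[1:,4].argmax(); print(st[i],c[i],sh(wray(*c[i],.174,s)).round(1))
E
```

```text
time: 3.12
tcp_pos: [0.5492, 0.0779, 0.1587]
orientation: [-0.0, 0.993, -0.116, 0.0]
ft_force: [-2.3, 0.5, 2.1]
finger_gap: 0.0005
grasp_force: 0.9
at -32.7 0.3 158.7 shift [2.7 0.3 0.7] rot [-0.01 -0.02  0.21] F [-2.3  0.5  2.1] t 3.1167 j6 1.73
[ 266  204   98   99 6859] [314.93614229 252.27409243] [-6.   1.1]
```

View pics/w2.png

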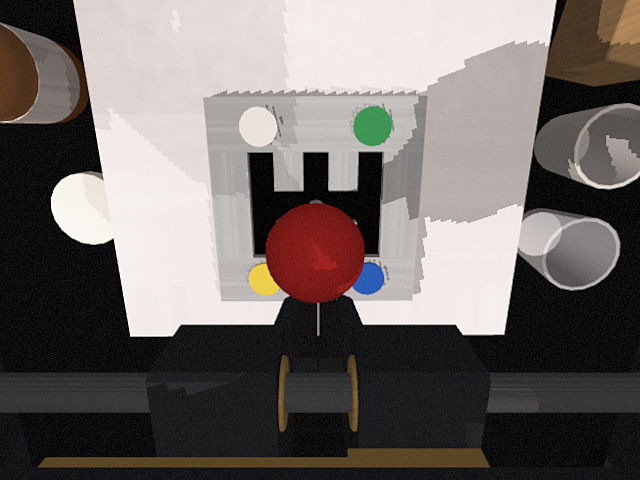

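The ball is squarely on the fingertips at (315,252), so its centre is at x ≈ −5 mm. I'll push 5 mm more.

```bash
python3 -m crank '[0,0,0,2,0,0,0, 0,0,0,4,0,0,0, 0,0,0,5,0,0,0, 0,0,0,5,0,0,0, 0,0,0,5,0,0,0]'
python3 - <<'E'
from h import *
go(-50,0,223)
s=manip.state(); p,d=manip.camera("wrist"); 
h=cv2.cvtColor(p,cv2.COLOR_RGB2HSV); m=cv2.inRange(h,(0,170,80),(8,255,255))
n,l,st,c=cv2.connectedComponentsWithStats(m); i=1+st[1:,4].argmax(); print(st[i],c[i],sh(wray(*c[i],.175,s)).round(1))
p,d=manip.camera("side"); h=cv2.cvtColor(p,cv2.COLOR_RGB2HSV); m=cv2.inRange(h,(0,150,60),(8,255,255));m[:180]=0;m[280:]=0
n,l,st,c=cv2.connectedComponentsWithStats(m); i=1+st[1:,4].argmax(); print(st[i],c[i],sh(ray_z("side",*c[i],.175)).round(1))
E
```

```text
time: 3.58
tcp_pos: [0.5534, 0.0769, 0.1587]
orientation: [-0.0, 0.993, -0.116, 0.0]
ft_force: [-1.6, 0.6, 1.1]
finger_gap: 0.0006
grasp_force: 0.9
at -28.4 0.2 158.7 shift [-21.5   0.2 -64.3] rot [-0.   -0.    0.22] F [-1.6  0.6  1.1] t 3.5833 j6 1.73
[ 265  203   99  100 6913] [314.76291046 252.44987704] [-1.5  1.1]Traceback (most recent call last):
  File "<stdin>", line 7, in <module>
ValueError: attempt to get argmax of an empty sequence
```

```bash
python3 -m crank '[0,0,0,-30,0,0,0, 0,0,0,-30,-35,0,0, 0,0,0,-30,-70,0,0, 0,0,0,0,-70,0,0, 0,0,0,28,-70,0,0]'
python3 -m crank '[0,0,0,0,5,0,0, 0,0,0,0,10,0,0, 0,0,0,0,14,0,0, 0,0,0,0,18,0,0, 0,0,0,0,18,0,0]'
python3 -c "from h import *; go(0,38,158)"
```

```text
time: 4.1
tcp_pos: [0.5972, 0.1405, 0.1591]
orientation: [0.0, 0.993, -0.114, 0.001]
ft_force: [-0.1, -0.3, 1.3]
finger_gap: 0.0006
grasp_force: 0.0
time: 4.52
tcp_pos: [0.5918, 0.1204, 0.1591]
orientation: [0.0, 0.993, -0.116, 0.0]
ft_force: [0.1, 0.5, 0.1]
finger_gap: 0.0007
grasp_force: 0.0
at -1.2 51.5 159.1 shift [ 1.2 13.5  1.1] rot [ 0.01 -0.    0.18] F [0.1 0.5 0.1] t 4.5167 j6 1.81
```

```bash
python3 -m crank '[0,0,0,1,4,0,0, 0,0,0,1,8,0,0, 0,0,0,1,12,0,0, 0,0,0,1,16,0,0, 0,0,0,1,20,0,0]'
python3 -m crank '[0,0,0,0,3,0,0, 0,0,0,0,6,0,0, 0,0,0,0,9,0,0, 0,0,0,0,12,0,0, 0,0,0,0,15,0,0]'
python3 - <<'E'
from h import *
go(0,-13,158)
s=manip.state(); p,d=manip.camera("wrist"); cv2.imwrite("pics/w3.png",p[:,:,::-1])
E
```

```text
time: 4.93
tcp_pos: [0.5889, 0.1011, 0.1589]
orientation: [-0.0, 0.993, -0.116, 0.0]
ft_force: [1.4, 1.8, 2.1]
finger_gap: 0.0005
grasp_force: 1.3
time: 5.35
tcp_pos: [0.5855, 0.0866, 0.1589]
orientation: [-0.0, 0.993, -0.116, 0.0]
ft_force: [0.2, 1.4, 3.8]
finger_gap: 0.0004
grasp_force: 1.2
at 0.5 17.2 158.9 shift [-0.6 30.2  0.9] rot [-0.01 -0.02  0.22] F [0.2 1.4 3.8] t 5.35 j6 1.75
```

View pics/w3.png

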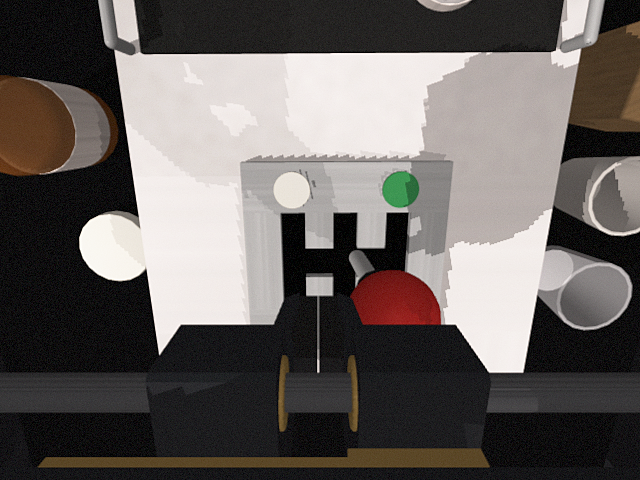

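The ball is at about (391,320), roughly 29 mm ahead of the TCP. It is moving along the cross slot, so I'll keep pushing.

```bash
python3 -m crank '[0,0,0,-1,3,0,0, 0,0,0,-1,6,0,0, 0,0,0,-1,9,0,0, 0,0,0,-1,12,0,0, 0,0,0,-1,15,0,0]'
python3 -m crank '[0,0,0,0,3,0,0, 0,0,0,0,6,0,0, 0,0,0,0,9,0,0, 0,0,0,0,12,0,0, 0,0,0,0,15,0,0]'
python3 - <<'E'
from h import *
go(0,-22,158)
s=manip.state(); p,d=manip.camera("wrist"); cv2.imwrite("pics/w4.png",p[:,:,::-1])
E
```

```text
time: 5.82
tcp_pos: [0.5809, 0.0721, 0.1585]
orientation: [0.0, 0.993, -0.116, -0.0]
ft_force: [1.1, 1.0, 0.1]
finger_gap: 0.0005
grasp_force: 0.8
time: 6.23
tcp_pos: [0.5774, 0.0576, 0.1587]
orientation: [-0.0, 0.993, -0.116, -0.0]
ft_force: [0.3, 2.2, -1.2]
finger_gap: 0.0004
grasp_force: 0.6
at -0.6 -12.9 158.7 shift [0.6 9.1 0.7] rot [0.   0.03 0.22] F [ 0.3  2.2 -1.2] t 6.2333 j6 1.7
```

View pics/w4.png

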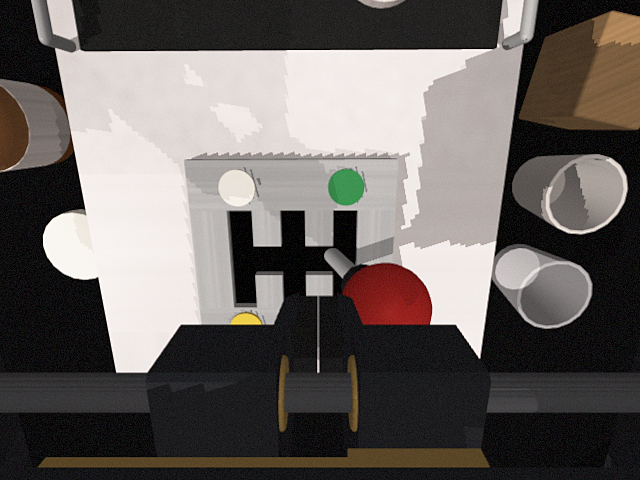

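The ball's centre is at (387,310), y ≈ −41 mm, still in the cross slot. It has 10–12 mm to go to the outer end.

```bash
python3 -m crank '[0,0,0,0,2,0,0, 0,0,0,0,4,0,0, 0,0,0,0,6,0,0, 0,0,0,0,8,0,0, 0,0,0,0,8,0,0]'
python3 -m crank '[0,0,0,0,1,0,0, 0,0,0,0,2,0,0, 0,0,0,0,3,0,0, 0,0,0,0,4,0,0, 0,0,0,0,4,0,0]'
python3 -c "from h import *; go(0,-22,158)"
```

```text
time: 6.7
tcp_pos: [0.5757, 0.0497, 0.1588]
orientation: [0.0, 0.993, -0.116, -0.0]
ft_force: [0.6, 1.1, 0.0]
finger_gap: 0.0003
grasp_force: 0.5
time: 7.12
tcp_pos: [0.5751, 0.0469, 0.1589]
orientation: [-0.001, 0.993, -0.115, 0.0]
ft_force: [1.0, 6.7, 0.9]
finger_gap: 0.0008
grasp_force: 2.6
at -0.4 -23.9 158.9 shift [ 0.4 -1.8  0.9] rot [-0.1  -0.02  0.24] F [1.  6.7 0.9] t 7.1167 j6 1.68
```

It's against the outer end (6.7 N). Next I'll go round behind the ball and push towards +x.

```bash
python3 -m crank '[0,0,0,0,-25,0,0, 0,0,0,-30,-25,0,0, 0,0,0,-60,-25,2,0, 0,0,0,-60,10,2,0, 0,0,0,-60,27,2,0]'
python3 -m crank '[0,0,0,8,0,0,0, 0,0,0,16,0,0,0, 0,0,0,20,0,0,0, 0,0,0,24,0,0,0, 0,0,0,28,0,0,0]'
python3 - <<'E'
from h import *
go(10,-52,156)
s=manip.state(); p,d=manip.camera("wrist"); cv2.imwrite("pics/w5.png",p[:,:,::-1])
E
```

```text
time: 7.53
tcp_pos: [0.5086, 0.0328, 0.1569]
orientation: [0.001, 0.993, -0.115, -0.0]
ft_force: [1.7, -0.9, 0.9]
finger_gap: 0.0003
grasp_force: 0.0
time: 7.95
tcp_pos: [0.5381, 0.0276, 0.1565]
orientation: [0.0, 0.993, -0.115, -0.0]
ft_force: [0.0, -0.1, -0.1]
finger_gap: 0.0001
grasp_force: 0.0
at -31.8 -51.2 156.5 shift [41.8  1.   0.4] rot [0.   0.02 0.26] F [ 0.  -0.1 -0.1] t 7.95 j6 1.63
```

View pics/w5.png

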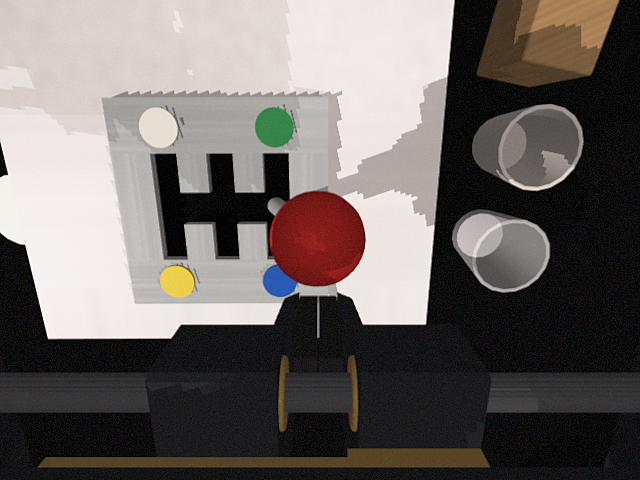

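The ball is at (318,239), directly ahead of the fingertips, and the lane to the green dot is free. I'll push +x in small steps.

```bash
python3 -m crank '[0,0,0,3,0,0,0, 0,0,0,6,0,0,0, 0,0,0,9,0,0,0, 0,0,0,12,0,0,0, 0,0,0,15,0,0,0]'
python3 -m crank '[0,0,0,3,0,0,0, 0,0,0,6,0,0,0, 0,0,0,9,0,0,0, 0,0,0,12,0,0,0, 0,0,0,15,0,0,0]'
python3 -c "from h import *; go(12,-51,156)"
```

```text
time: 8.42
tcp_pos: [0.5522, 0.0237, 0.157]
orientation: [0.0, 0.993, -0.116, -0.0]
ft_force: [-3.3, -0.9, 3.1]
finger_gap: 0.0003
grasp_force: 1.8
time: 8.83
tcp_pos: [0.5671, 0.0202, 0.1568]
orientation: [-0.0, 0.993, -0.116, 0.0]
ft_force: [-2.1, 0.7, 4.5]
finger_gap: 0.0002
grasp_force: 1.9
at -1.9 -51.7 156.8 shift [13.9 -0.6  0.8] rot [-0.   -0.01  0.22] F [-2.1  0.7  4.5] t 8.8333 j6 1.63
```

```bash
python3 -m crank '[0,0,0,2,0,0,0, 0,0,0,4,0,0,0, 0,0,0,6,0,0,0, 0,0,0,8,0,0,0, 0,0,0,10,0,0,0]'
python3 -m crank '[0,0,0,1,0,0,0, 0,0,0,2,0,0,0, 0,0,0,2,0,0,0, 0,0,0,3,0,0,0, 0,0,0,3,0,0,0]'
python3 -c "from h import *; go(12,-51,156)"
```

```text
time: 9.25
tcp_pos: [0.5765, 0.0181, 0.1565]
orientation: [-0.0, 0.993, -0.116, -0.0]
ft_force: [-1.6, 0.2, 2.0]
finger_gap: 0.0001
grasp_force: 1.4
time: 9.67
tcp_pos: [0.5794, 0.0173, 0.1566]
orientation: [-0.0, 0.993, -0.116, -0.0]
ft_force: [-1.3, 1.6, -0.3]
finger_gap: 0.001
grasp_force: 0.8
at 10.7 -51.6 156.6 shift [ 1.3 -0.6  0.6] rot [-0.    0.02  0.22] F [-1.3  1.6 -0.3] t 9.6667 j6 1.63
```

Not at the stop yet, so I'll go on gently.

```bash
python3 -m crank '[0,0,0,1,0,0,0, 0,0,0,1,0,0,0, 0,0,0,2,0,0,0, 0,0,0,2,0,0,0, 0,0,0,2,0,0,0]'
python3 -m crank '[0,0,0,1,0,0,0, 0,0,0,1,0,0,0, 0,0,0,2,0,0,0, 0,0,0,2,0,0,0, 0,0,0,2,0,0,0]'
python3 -c "from h import *; go(12,-51,156)"
```

```text
time: 10.08
tcp_pos: [0.5814, 0.0168, 0.1568]
orientation: [0.0, 0.993, -0.116, 0.0]
ft_force: [-2.0, 1.7, 0.0]
finger_gap: 0.0006
grasp_force: 0.7
time: 10.5
tcp_pos: [0.5834, 0.0164, 0.1568]
orientation: [0.0, 0.993, -0.116, 0.0]
ft_force: [-1.6, 1.0, -0.7]
finger_gap: 0.0001
grasp_force: 0.7
at 14.8 -51.6 156.8 shift [-2.8 -0.6  0.8] rot [-0.   -0.01  0.22] F [-1.6  1.  -0.7] t 10.5 j6 1.63
```

```bash
python3 -m crank '[0,0,0,1,0,0,0, 0,0,0,1,0,0,0, 0,0,0,2,0,0,0, 0,0,0,2,0,0,0, 0,0,0,2,0,0,0]'
python3 - <<'E'
from h import *
go(12,-51,156)
p,d=manip.camera("wrist"); cv2.imwrite("pics/w6.png",p[:,:,::-1])
E
```

```text
time: 10.92
tcp_pos: [0.5851, 0.016, 0.1567]
orientation: [-0.0, 0.993, -0.116, -0.0]
ft_force: [-2.6, 2.2, 0.1]
finger_gap: 0.0002
grasp_force: 1.3
at 16.6 -51.6 156.7 shift [-4.6 -0.6  0.7] rot [-0.    0.02  0.22] F [-2.6  2.2  0.1] t 10.9167 j6 1.63
```

View pics/w6.png

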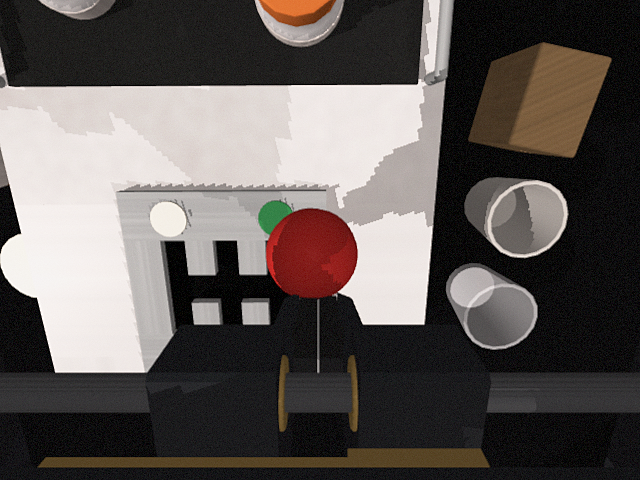

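The ball at (312,253) is in the green lane with its stem near the end. I'll push on until the stop is felt.

```bash
python3 -c "from h import *; print(sh(wray(312,253,.161)))"
python3 -m crank '[0,0,0,1,0,0,0, 0,0,0,1,0,0,0, 0,0,0,1,0,0,0, 0,0,0,2,0,0,0, 0,0,0,2,0,0,0]'
python3 -c "from h import *; go(12,-51,156)"
```

```text
[ 39.37031219 -49.4464824 ]
time: 11.38
tcp_pos: [0.5863, 0.0157, 0.1565]
orientation: [-0.0, 0.993, -0.116, -0.001]
ft_force: [-6.8, 1.5, 1.0]
finger_gap: 0.0003
grasp_force: 3.2
at 17.8 -51.5 156.5 shift [-5.8 -0.6  0.5] rot [0.01 0.15 0.23] F [-6.8  1.5  1. ] t 11.3833 j6 1.63
```

The stop is felt (6.8 N). I'll give it one more millimetre, then retreat and rise.

```bash
python3 -m crank '[0,0,0,1,0,0,0, 0,0,0,1,0,0,0, 0,0,0,1,0,0,0, 0,0,0,-25,0,0,0, 0,0,0,-60,0,0,0]'
python3 -m crank '[0,0,0,-30,0,-10,0, 0,0,0,-60,0,-45,0, 0,0,0,-80,0,-80,0, 0,0,0,-100,0,-90,0, 0,0,0,-100,0,-90,0]'
python3 -m crank '[0,0,0,-5,0,0,0, 0,0,0,-5,0,0,0, 0,0,0,-5,0,0,0, 0,0,0,-5,0,0,0, 0,0,0,-5,0,0,0]'
python3 - <<'E'
from h import *
go(-150,-51,240)
s=manip.state(); p,d=manip.camera("wrist"); q,e=manip.camera("top")
h=cv2.cvtColor(p,cv2.COLOR_RGB2HSV); m=cv2.inRange(h,(0,170,80),(8,255,255))
n,l,st,c=cv2.connectedComponentsWithStats(m); i=1+st[1:,4].argmax(); print(st[i],c[i],sh(wray(st[i][0]+st[i][2]/2,st[i][1]+st[i][3]/2,.161,s)).round(1))
a=cv2.resize(p,(400,300)); b=cv2.resize(q[120:345,190:490],(400,300),interpolation=cv2.INTER_CUBIC)
cv2.imwrite("pics/w7.png",np.hstack([a,b])[:,:,::-1])
E
```

```text
time: 11.8
tcp_pos: [0.53, 0.0285, 0.1564]
orientation: [0.0, 0.993, -0.116, 0.001]
ft_force: [-0.6, -0.4, 0.3]
finger_gap: 0.0004
grasp_force: 0.0
time: 12.22
tcp_pos: [0.4306, 0.0527, 0.2505]
orientation: [0.0, 0.993, -0.115, 0.004]
ft_force: [-0.3, 0.1, 0.2]
finger_gap: 0.0004
grasp_force: 0.0
time: 12.63
tcp_pos: [0.427, 0.0532, 0.246]
orientation: [-0.0, 0.993, -0.116, -0.001]
ft_force: [-0.4, -0.6, 0.4]
finger_gap: 0.0003
grasp_force: 0.0
at -145.9 -52.3 246.0 shift [-4.1 -1.3  6. ] rot [0.01 0.08 0.2 ] F [-0.4 -0.6  0.4] t 12.6333 j6 1.65Traceback (most recent call last):
  File "<stdin>", line 5, in <module>
ValueError: attempt to get argmax of an empty sequence
```

```bash
python3 - <<'E'
from h import *
q,e=manip.camera("top")
cv2.imwrite("pics/t8.png",cv2.resize(q[120:345,190:490],(800,600),interpolation=cv2.INTER_CUBIC)[:,:,::-1])
h=cv2.cvtColor(q,cv2.COLOR_RGB2HSV); m=cv2.inRange(h,(0,150,40),(8,255,255)); m[:215]=0;m[310:]=0
n,l,st,c=cv2.connectedComponentsWithStats(m)
for i in range(1,n):
    if st[i,4]>50: print(st[i],c[i],sh(ray_z("top",*c[i],.161)).round(1))
E
```

```text
[333 233  22  23 394] [343.53045685 244.1751269 ] [ 40.5 -48.8]
```

View pics/t8.png

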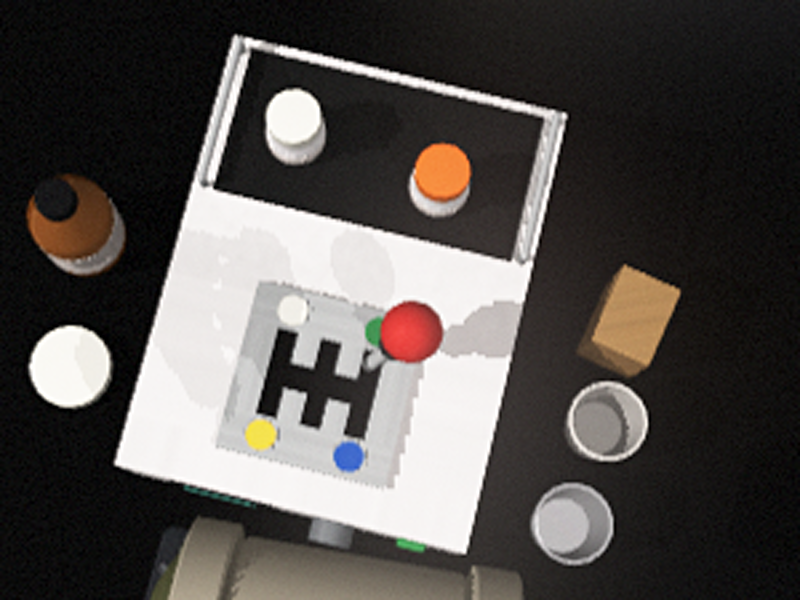

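The lever stands in the green slot with the ball at (411,331) in the crop, x ≈ 40 mm, y ≈ −49 mm. Bystanders are undisturbed and the hand is clear, so I'll hand in.

```bash
python3 -c "from workcell import manip; print(manip.hand_in())"
```

```text
the job is handed in; nothing more can be done
None
```

The lever is fully home in the green-dot slot, the bystanders look unmoved and the hand is clear; the job is handed in, but no verdict came back.

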